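# Open the free flap of the clay-scrap chest

### The arm

A 7-joint arm with a two-finger parallel gripper is mounted at the origin on the work surface. World frame = base frame: x ahead of the robot, y to its left, z up, the work surface at z = 0. Lengths are in m, angles in rad, forces in N, time in s.
With the tool pointing down it reaches from about 0.425 to 0.925 m from the base axis. Payload 6.8 kg.
Tool frame: the origin (TCP) lies midway between the tips of the shut fingers; the grasp point (between the pads) lies 19 mm behind it (arm.grasp_offset is the distance from the TCP to the grasp point, in m); y points along the fingers, x is the direction in which the jaws open and shut, and the axes are right-handed (so a half turn about y gives the same grasp; the last joint's range is limited). The gripper opens to 85 mm and grips with 20 to 120 N. Pads are 22 mm wide; open, the fingers measure 114 mm over their backs; the gripper's body (76 mm by 85 mm) begins 54 mm behind the grasp point. The pads swing forward as they close: fully open they stand 13 mm farther back than shut.
Start: joints at [1.019, 0.477, 0.022, 1.555, -0.011, 1.109, -0.083], TCP at [0.29, -0.61, 0.231] pointing down, gripper open.
Joint ranges: [-2.96, 2.96], [-0.34, 2.1], [-1.41, 1.46], [0.24, 2.44], [-1.37, 4.51], [0.17, 1.92], [-2.96, 2.96]. Speed limits (rad/s): [2.39, 2.39, 3.14, 3.14, 3.14, 3.14, 3.14].

### API

Orientations are given as a 3x3 rotation matrix whose columns are the frame's x, y, z axes.
In Python, from workcell import telemetry, capture, arm gives the robot as it stands.
- The arm moves only by the tool move_arm, never from a script. Its argument "plan" is a list of rows, each a list of 3 entries, a list of its own where there are three numbers: the shift along the tool's x, y, z in units of 25 mm (1.0 is 25 mm), then the turn about the tool's y in units of 8 degrees (1.0 is 8 degrees), then the closure, from 0 (fully open) to 1 (shut). A call has 1 to 5 rows; each row shifts and turns the commanded pose from where the row before left it, along the tool's axes as they then stand; what a row does not reach is not made up. A row lasts 1/10 s, in which the tool goes at most 50 mm and 8.59 degrees, less where a joint would pass 70% of its speed; a pose out of reach is approached as far as the arm can. A call is refused whole if a number of a shift passes 1 or a number of a turn 1, either way. A call with a gripper value outside its range is refused whole. The fingers move at their own pace and stop on an object; the grip force is fixed at half the most. Time passes only in rows, so rows that do not move let the fingers close. It gives the time, the measured TCP pose, the force and the opening at its end, in the units of the state.
- telemetry.get_obs(): the state, without advancing time (a new reading comes with each control period).
- capture(name): name is "scene" or "top"; returns a dict with "pixels" (420x560x3 uint8, blue, green, red), "K" (3x3 intrinsics, pixels), "rvec" (rotation vector, rad) and "tvec" (3), from world to camera coordinates, as OpenCV has them. Camera axes: x right, y down, z forward; pixel columns grow to the right and rows downward; lengths in m; the calibration is good to about 2 mm. A picture is of the moment at which its call begins. There is no depth.
- arm.sign_off(): hands the job in, once; it reports no verdict.
The state is a dict: "time": time; "joint_positions": joint angles; "qvel": joint speeds; "effort": joint torques, N m; "position": TCP position; "orientation": TCP orientation; "wrist_force": force on the tool from outside, world axes, zero at the start; "ft_torque": the same for the moment, N m; "grip_width": opening from 0.0 (shut) to 1.0 (fully open).
Only numpy, scipy, OpenCV 4.12 (cv2) and the standard library are available. Lean on these libraries where they do the work, as an engineer would, in place of code of your own. Each camera call takes 0.05 s, during which the arm holds its last target.

### The job

The wooden scrap chest on the pottery bench has four identical flaps in its lid: three rest on packed clay and do not give, and one over a nearly empty compartment rocks on its middle pivot. Press lightly with the fingertips on the near edge of one flap after another to find the one that rocks, without forcing those that do not give, then push its near edge down as far as it goes and leave it standing open for the next scraps. Do not pick up or shift anything lying on or around the chest.

Things in the scene. Friction and masses are not known exactly. Their poses are not given: they have to be found in the camera images.
- chest: Fixed wooden chest, 210 mm (x, near side to far side) by 420 mm (y), flat lid at z = 85 mm; origin: centre of its underside. Four openings 104 x 76 mm (x, y), centres at x = -13, y = 156, 66, -66, -156 mm (flaps 1 to 4), hold flush pale flaps. Near ledge 40 mm, far ledge 66 mm. Below: 4 compartments, 3 packed with clay up to the flap, 1 (hidden, varies) only 14 mm deep in clay.
- flap1 (a joint): Tilt of flap 1 (1 leftmost seen from the robot, 4 rightmost), rad: 0 flush, positive is near edge down; stops at -0.2 and 0.9. Flap 100 (chest x) x 72 (chest y) x 10 mm, turns about a level axis along chest y through its middle, 5 mm below its top. The free flap yields to about 2.5 N, 35 mm from the axis, and stays where left. A blocked one gives under 1.5 mm.
- press1 (a point): Pressing spot of flap 1: on its top face and centre line, 35 mm from the axis, 15 mm in from the near edge. Moves with the flap; flush, it is 85 mm above the table. The compartment is 80 mm deep below the lid: shut fingers pushed straight down here can follow the flap to its stop (tips then 25 to 45 mm below the lid).
- flap2 (a joint): Tilt of flap 2 (1 leftmost seen from the robot, 4 rightmost), rad: 0 flush, positive is near edge down; stops at -0.2 and 0.9. Flap 100 (chest x) x 72 (chest y) x 10 mm, turns about a level axis along chest y through its middle, 5 mm below its top. The free flap yields to about 2.5 N, 35 mm from the axis, and stays where left. A blocked one gives under 1.5 mm.
- press2 (a point): Pressing spot of flap 2: on its top face and centre line, 35 mm from the axis, 15 mm in from the near edge. Moves with the flap; flush, it is 85 mm above the table. The compartment is 80 mm deep below the lid: shut fingers pushed straight down here can follow the flap to its stop (tips then 25 to 45 mm below the lid).
- flap3 (a joint): Tilt of flap 3 (1 leftmost seen from the robot, 4 rightmost), rad: 0 flush, positive is near edge down; stops at -0.2 and 0.9. Flap 100 (chest x) x 72 (chest y) x 10 mm, turns about a level axis along chest y through its middle, 5 mm below its top. The free flap yields to about 2.5 N, 35 mm from the axis, and stays where left. A blocked one gives under 1.5 mm.
- press3 (a point): Pressing spot of flap 3: on its top face and centre line, 35 mm from the axis, 15 mm in from the near edge. Moves with the flap; flush, it is 85 mm above the table. The compartment is 80 mm deep below the lid: shut fingers pushed straight down here can follow the flap to its stop (tips then 25 to 45 mm below the lid).
- flap4 (a joint): Tilt of flap 4 (1 leftmost seen from the robot, 4 rightmost), rad: 0 flush, positive is near edge down; stops at -0.2 and 0.9. Flap 100 (chest x) x 72 (chest y) x 10 mm, turns about a level axis along chest y through its middle, 5 mm below its top. The free flap yields to about 2.5 N, 35 mm from the axis, and stays where left. A blocked one gives under 1.5 mm.
- press4 (a point): Pressing spot of flap 4: on its top face and centre line, 35 mm from the axis, 15 mm in from the near edge. Moves with the flap; flush, it is 85 mm above the table. The compartment is 80 mm deep below the lid: shut fingers pushed straight down here can follow the flap to its stop (tips then 25 to 45 mm below the lid).
- star_cutter: Bystander: open star-shaped sheet-steel cutter, 54 mm across, 25 mm tall, standing on the chest's far ledge; origin at the centre of its underside.
- glaze_jar: Bystander: small white lidded jar, 44 mm across, 60 mm tall, on the chest's far ledge; origin at the centre of its underside.
- medallion: Bystander: round clay disc, 42 mm across, 9 mm thick, lying on the chest's wide middle bar between flap 2 and flap 3; origin at the centre of its underside.
- clay_knife: Bystander: wooden-handled clay knife, 145 mm long, 10 mm wide, 9 mm high, lying along the chest's near ledge; origin on its underside near the middle.
- round_cutter: Bystander: open steel ring cutter, 70 mm across, 30 mm tall, on the table to the left; origin at the centre of its underside.
- mug: Bystander: white mug, 80 mm across, 90 mm tall, on the table to the left; origin at the centre of its underside.
- bowl: Bystander: terracotta bowl, 140 mm across, 60 mm tall, on the table to the right; origin at the centre of its underside.
- vase: Bystander: pale closed vase, 84 mm at its widest, 110 mm tall, on the table to the right; origin at the centre of its underside.

How it is judged:
By the outcome, as a careful person would: the job done as asked, in the order asked, and still so for the second after the job is handed in, with the robot touching nothing.
It also fails if it takes over 42 s, if anything falls off the work surface, if the arm or the gripper's body presses on something with over 40 N, if the wrist force passes 120 N, or if a joint passes its speed limit or range.

## Working session

There is one attempt and no reset: what is moved stays moved. The work goes in short steps, Python scripts to look and compute and a tool call to move; the robot and the scene stay as the last step left them, time stands still between calls to the robot, and variables do not carry over. Pictures are saved under pics/ and viewed, and the job is handed in when it is done.

Besides the shell and the picture viewer there is one more tool, called after "Call:" as a command line: name --argument value ..., lists and objects as JSON in quotes. move_arm: Moves the arm, as the interface text tells. Its arguments: {"type":"object","properties":{"plan":{"type":"array","items":{"type":"array"}}},"required":["plan"]}

```bash
mkdir -p pics; ls; python3 - <<'E'
from workcell import telemetry, capture, arm
import cv2,pickle
print(telemetry.get_obs())
for n in("scene","top"):
    c=capture(n); cv2.imwrite(f"pics/{n}0.png",c["pixels"]); pickle.dump(c,open(f"{n}0.pkl","wb"))
    print(n,c["K"],c["rvec"],c["tvec"])
E
```

```text
pics
{'time': 0.0, 'joint_positions': array([ 1.01889312,  0.47778585,  0.02232648,  1.55646721, -0.0115035 ,
        1.10930701, -0.08309012]), 'qvel': array([ 0.00059597, -0.0005495 ,  0.00021591,  0.00011545,  0.00014315,
        0.00072816, -0.00030806]), 'effort': array([ 1.23632843e-03, -5.96445072e+01,  1.60808645e+00, -2.81194943e+01,
        1.23282822e-02,  9.14891105e-03, -2.35823717e-05]), 'position': array([ 0.28956461, -0.60906747,  0.23032837]), 'orientation': array([[ 4.29414014e-01, -9.03118369e-04,  9.03107297e-01],
       [-9.03105884e-01,  1.60253992e-03,  4.29414945e-01],
       [-1.83507802e-03, -9.99998308e-01, -1.27458414e-04]]), 'wrist_force': array([-0.38438381, -0.26147028, -0.81745402]), 'ft_torque': array([-0.01370881, -0.03826899, -0.00475032]), 'grip_width': 0.9958650865571586}
scene [[506.83871367   0.         278.15186159]
 [  0.         506.83871367 213.36092535]
 [  0.           0.           1.        ]] [ 2.30987571  0.85164534 -0.28628573] [-0.38523877 -0.21102317  1.58158446]
top [[468.55519863   0.         282.6389452 ]
 [  0.         468.55519863 216.41378153]
 [  0.           0.           1.        ]] [ 2.12400907 -2.13049842  0.20447786] [-0.02724445  0.52632224  1.51097398]
```

View pics/scene0.png

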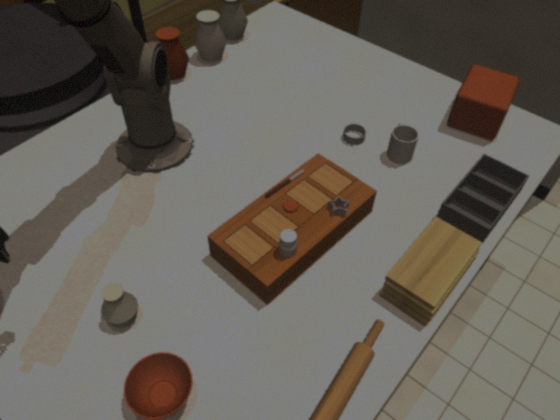

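View pics/top0.png

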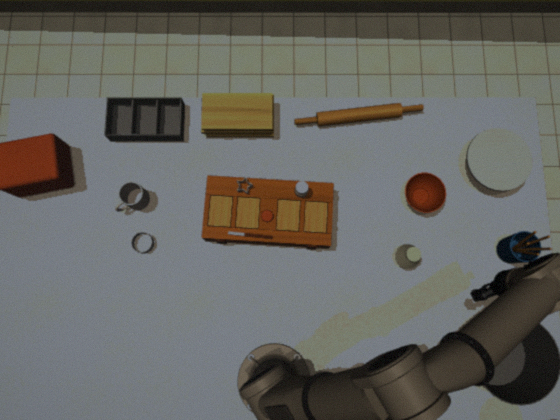

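The top view shows the chest at about cols 203–335, rows 176–247, with four pale flaps. The knife lies on the near ledge at about (250,235), the medallion at (267,215), the star cutter at (245,186) and the jar at (302,188).

```bash
cat > h.py <<'E'
import numpy as np,cv2,pickle
def unproj(c,uv,z):
    R=cv2.Rodrigues(c["rvec"])[0];t=np.ravel(c["tvec"]);C=-R.T@t
    d=R.T@np.linalg.inv(c["K"])@np.array([uv[0],uv[1],1.]);return C+d*(z-C[2])/d[2]
def proj(c,P): return cv2.projectPoints(np.float64(P).reshape(-1,1,3),c["rvec"],c["tvec"],c["K"],None)[0].reshape(-1,2)
E
python3 - <<'E'
from h import *
from scipy.optimize import least_squares
for n,(x0,y0,x1,y1) in {"top":(195,165,345,255),"scene":(200,145,385,300)}.items():
    c=pickle.load(open(n+"0.pkl","rb")); im=c["pixels"]
    cr=cv2.resize(im[y0:y1,x0:x1],None,fx=4,fy=4,interpolation=cv2.INTER_CUBIC)
    cv2.imwrite(f"pics/{n}crop.png",cv2.convertScaleAbs(cr,alpha=1.6))
    b,g,r=[im[:,:,i].astype(int) for i in range(3)]
    m=((g>70)&(r>g+20)&(g>b+20)).astype(np.uint8)
    if n=="top":
        print(im[212,222],im[182,270],im[242,300])
    nn,l,s,ce=cv2.connectedComponentsWithStats(m)
    for i in range(1,nn):
        if s[i,4]>150 and x0<ce[i][0]<x1 and y0<ce[i][1]<y1: 
            rect=cv2.minAreaRect(np.argwhere(l==i)[:,::-1].astype(np.float32))
            print(n,s[i],rect[0],unproj(c,rect[0],.085))
E
```

```text
[ 43  93 122] [ 20  61 114] [ 25  64 112]
top [208 196  24  31 611] (219.91395568847656, 210.44676208496094) [0.5397562  0.17556334 0.085     ]
top [236 197  24  31 631] (247.33502197265625, 212.30966186523438) [0.53335962 0.0862572  0.085     ]
top [276 200  24  31 638] (287.87054443359375, 214.81219482421875) [ 0.52474492 -0.0456421   0.085     ]
top [304 202  23  31 637] (315.3507080078125, 216.63575744628906) [ 0.51848898 -0.1349849   0.085     ]
scene [309 164  43  31 694] (330.0, 178.49998474121094) [0.54026531 0.17411    0.085     ]
scene [287 180  44  33 754] (308.2297058105469, 195.8783721923828) [0.5346761 0.0843252 0.085    ]
scene [251 206  47  36 779] (273.939208984375, 223.72573852539062) [ 0.5275405  -0.04752565  0.085     ]
scene [225 226  47  38 961] (248.0, 244.0) [ 0.52096002 -0.13750298  0.085     ]
```

```bash
ls pics
```

```text
scene0.png
scenecrop.png
top0.png
topcrop.png
```

View pics/topcrop.png

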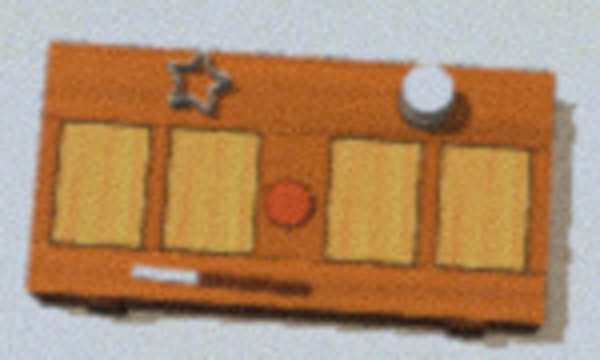

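View pics/scenecrop.png

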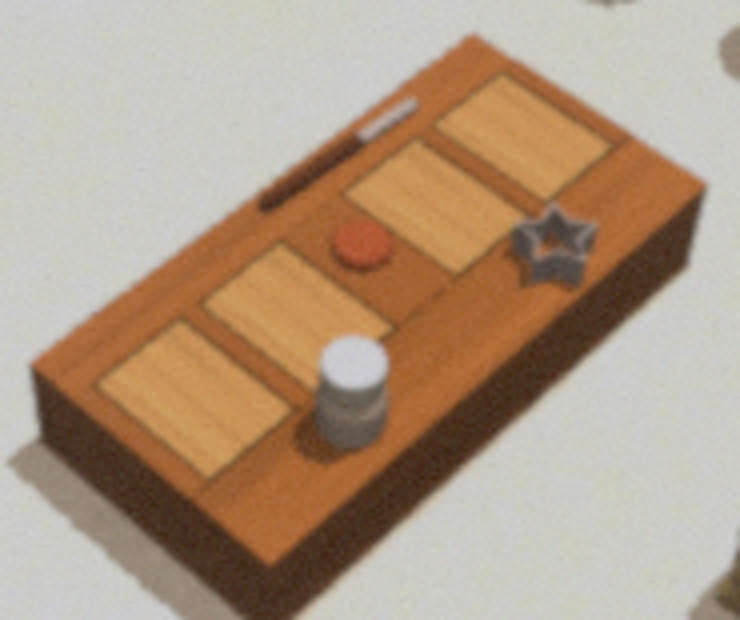

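Call:
move_arm --plan '[[[-1,0,0.5],0.92,1],[[-1,0,0.5],0.92,1],[[-1,0,0.5],0.92,1],[[-1,0,0.5],0.92,1],[[-1,0,0.5],0,1]]'

```text
time: 0.6
position: [0.327, -0.4761, 0.2309]
orientation: [[-0.074, -0.001, 0.997], [-0.997, 0.001, -0.074], [-0.001, -1.0, -0.001]]
wrist_force: [1.1, -0.1, 0.1]
grip_width: 0.143
```

Call:
move_arm --plan '[[[-1,0,0.6],0,1],[[-1,0,0.6],0,1],[[-1,0,0.6],0,1],[[-1,0,0.6],0,1],[[-1,0,0.6],0,1]]'

```text
time: 1.1
position: [0.4113, -0.3567, 0.231]
orientation: [[-0.07, -0.001, 0.998], [-0.998, 0.0, -0.07], [-0.0, -1.0, -0.001]]
wrist_force: [0.4, 0.8, 0.4]
grip_width: 0.002
```

Call:
move_arm --plan '[[[-1,0,0.5],0,1],[[-1,0,0.5],0,1],[[-1,0,0.5],0,1],[[0,0,0],0,1],[[0,0,0],0,1]]'

```text
time: 1.6
position: [0.4536, -0.2853, 0.231]
orientation: [[-0.068, -0.001, 0.998], [-0.998, 0.0, -0.068], [-0.0, -1.0, -0.001]]
wrist_force: [-0.2, -0.4, 0.3]
grip_width: 0.001
```

Call:
move_arm --plan '[[[-1,0,0.16],0,1],[[-1,0.6,0.16],0,1],[[-1,0.6,0.16],0,1],[[-1,0.6,0.16],0,1],[[-1,0.6,0.16],0,1]]'

```text
time: 2.1
position: [0.4819, -0.1631, 0.1707]
orientation: [[-0.073, -0.0, 0.997], [-0.997, -0.001, -0.073], [0.001, -1.0, -0.0]]
wrist_force: [1.1, 0.1, 0.3]
grip_width: -0.0
```

Call:
move_arm --plan '[[[-1,0.6,0],0,1],[[-0.13,0.8,0],0,1],[[0,0.6,0],0,1],[[0,0,0],0,1],[[0,0,0],0,1]]'

```text
time: 2.6
position: [0.484, -0.1355, 0.1214]
orientation: [[-0.072, -0.001, 0.997], [-0.997, -0.0, -0.072], [0.0, -1.0, -0.001]]
wrist_force: [0.2, 0.2, -0.7]
grip_width: -0.002
```

```bash
python3 - <<'E'
from workcell import telemetry, capture, arm
import cv2
from h import *
print(telemetry.get_obs())
for n,(x0,y0,x1,y1) in {"top":(195,165,345,255),"scene":(200,95,385,300)}.items():
    c=capture(n); im=c["pixels"]
    cv2.imwrite(f"pics/{n}1.png",cv2.convertScaleAbs(cv2.resize(im[y0:y1,x0:x1],None,fx=3,fy=3,interpolation=cv2.INTER_CUBIC),alpha=1.6))
E
```

```text
{'time': 2.6, 'joint_positions': array([ 0.24528104,  0.34375966, -0.11590309,  2.05632565,  0.05815795,
        0.74498255, -1.5493708 ]), 'qvel': array([-0.00152182, -0.01634343, -0.00430352, -0.01443087, -0.00219589,
       -0.00159339, -0.00139464]), 'effort': array([-2.04600999e-01, -4.34791410e+01, -2.30628108e-01, -2.06492060e+01,
        9.42654238e-03,  3.03881665e-03, -1.58820170e-03]), 'position': array([ 0.48401845, -0.13545098,  0.12141656]), 'orientation': array([[-7.18223224e-02, -5.54940171e-04,  9.97417288e-01],
       [-9.97417363e-01, -3.59523394e-04, -7.18225279e-02],
       [ 3.98452055e-04, -9.99999781e-01, -5.27685157e-04]]), 'wrist_force': array([ 0.17150662,  0.24350788, -0.7307638 ]), 'ft_torque': array([-0.01321612,  0.00047309,  0.00618023]), 'grip_width': -0.0018382986954587456}
```

View pics/scene1.png

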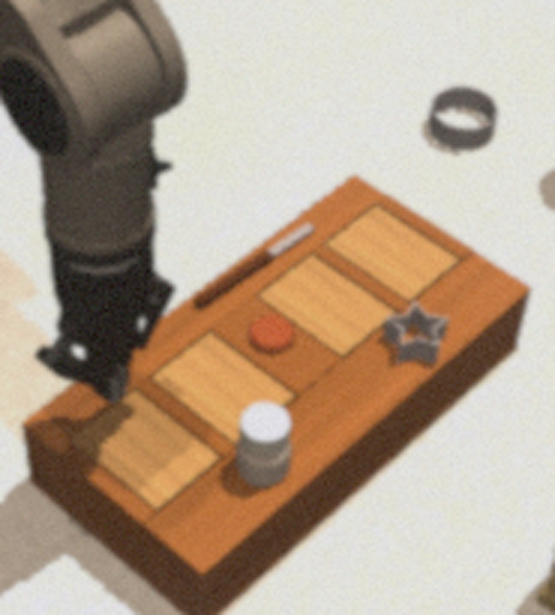

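The fingertip hovers over flap 4's near half, at about (118,395) in the crop. Next I descend gently.

Call:
move_arm --plan '[[[0,0.6,0],0,1],[[0,0.44,0],0,1],[[0,0.16,0],0,1],[[0,0,0],0,1],[[0,0,0],0,1]]'

```text
time: 3.2
position: [0.4845, -0.1344, 0.0916]
orientation: [[-0.07, 0.0, 0.998], [-0.998, -0.0, -0.07], [0.0, -1.0, 0.0]]
wrist_force: [0.2, 0.4, 0.5]
grip_width: -0.0
```

Call:
move_arm --plan '[[[0,0.08,0],0,1],[[0,0.08,0],0,1],[[0,0.08,0],0,1],[[0,0,0],0,1],[[0,0,0],0,1]]'

```text
time: 3.7
position: [0.4842, -0.1343, 0.0853]
orientation: [[-0.07, -0.0, 0.998], [-0.998, 0.0, -0.07], [-0.0, -1.0, -0.0]]
wrist_force: [-0.6, -0.4, -0.8]
grip_width: -0.001
```

Call:
move_arm --plan '[[[0,0.06,0],0,1],[[0,0,0],0,1]]'

```text
time: 3.9
position: [0.4844, -0.1343, 0.0846]
orientation: [[-0.07, 0.0, 0.998], [-0.998, -0.0, -0.07], [0.0, -1.0, 0.0]]
wrist_force: [-2.7, 1.4, 9.8]
grip_width: 0.001
```

Call:
move_arm --plan '[[[0,0.04,0],0,1],[[0,0,0],0,1]]'

```text
time: 4.1
position: [0.4844, -0.1343, 0.0845]
orientation: [[-0.07, 0.0, 0.998], [-0.998, -0.0, -0.07], [0.0, -1.0, 0.0]]
wrist_force: [-6.7, 2.5, 20.9]
grip_width: -0.003
```

Flap 4 is blocked: 21 N at 0.5 mm of give. Moving on to flap 3.

Call:
move_arm --plan '[[[0,-1,0],0,1],[[-0.9,0,0],0,1],[[-0.9,0,0],0,1],[[-0.9,0,0],0,1],[[-0.9,0,0],0,1]]'

```text
time: 4.6
position: [0.4906, -0.0437, 0.1079]
orientation: [[-0.07, 0.0, 0.998], [-0.998, -0.0, -0.07], [0.0, -1.0, 0.0]]
wrist_force: [0.2, -0.0, -0.6]
grip_width: -0.004
```

Call:
move_arm --plan '[[[0,0.4,0],0,1],[[0,0.36,0],0,1],[[0,0,0],0,1],[[0,0,0],0,1]]'

```text
time: 5.0
position: [0.4901, -0.0456, 0.0883]
orientation: [[-0.072, -0.001, 0.997], [-0.997, -0.0, -0.072], [0.0, -1.0, -0.001]]
wrist_force: [0.4, -0.8, -0.7]
grip_width: 0.003
```

Call:
move_arm --plan '[[[0,0.08,0],0,1],[[0,0.04,0],0,1],[[0,0,0],0,1]]'

```text
time: 5.3
position: [0.4906, -0.0448, 0.0858]
orientation: [[-0.07, 0.0, 0.998], [-0.998, -0.0, -0.07], [0.0, -1.0, 0.0]]
wrist_force: [-0.1, 0.3, 0.7]
grip_width: 0.0
```

Call:
move_arm --plan '[[[0,0.04,0],0,1],[[0,0,0],0,1]]'

```text
time: 5.5
position: [0.4907, -0.0446, 0.0849]
orientation: [[-0.07, 0.0, 0.998], [-0.998, -0.0, -0.07], [0.0, -1.0, 0.0]]
wrist_force: [0.4, -0.7, 0.4]
grip_width: -0.001
```

Call:
move_arm --plan '[[[0,0.04,0],0,1],[[0,0,0],0,1]]'

```text
time: 5.7
position: [0.4908, -0.0446, 0.0846]
orientation: [[-0.07, 0.0, 0.998], [-0.998, -0.0, -0.07], [0.0, -1.0, 0.0]]
wrist_force: [-2.7, -0.2, 10.4]
grip_width: -0.001
```

Call:
move_arm --plan '[[[0,0.02,0],0,1],[[0,0,0],0,1]]'

```text
time: 5.9
position: [0.4908, -0.0446, 0.0846]
orientation: [[-0.07, 0.0, 0.998], [-0.998, -0.0, -0.07], [0.0, -1.0, 0.0]]
wrist_force: [-4.3, 0.6, 15.5]
grip_width: -0.002
```

Flap 3 is blocked too: 15 N with no further give. Next is flap 2, lifting clear of the medallion on the way.

Call:
move_arm --plan '[[[0,-0.9,0],0,1],[[-0.28,-0.6,0],0,1],[[-1,0,0],0,1],[[-1,0,0],0,1],[[-1,0,0],0,1]]'

```text
time: 6.4
position: [0.4964, 0.0381, 0.121]
orientation: [[-0.071, 0.001, 0.998], [-0.998, 0.0, -0.071], [-0.0, -1.0, 0.001]]
wrist_force: [1.3, 0.0, 0.3]
grip_width: 0.002
```

Call:
move_arm --plan '[[[-1,0,0],0,1],[[-1,0,0],0,1],[[0,0.6,0],0,1],[[0,0.6,0],0,1],[[0,0,0],0,1]]'

```text
time: 6.9
position: [0.4984, 0.0871, 0.0892]
orientation: [[-0.069, -0.003, 0.998], [-0.998, -0.001, -0.069], [0.001, -1.0, -0.003]]
wrist_force: [-0.4, -1.3, -0.5]
grip_width: -0.003
```

Call:
move_arm --plan '[[[0,0,0],0,1],[[0,0,0],0,1]]'

```text
time: 7.1
position: [0.5003, 0.0871, 0.0915]
orientation: [[-0.07, 0.001, 0.998], [-0.998, 0.0, -0.07], [-0.0, -1.0, 0.001]]
wrist_force: [0.3, 0.0, -0.0]
grip_width: -0.002
```

Call:
move_arm --plan '[[[0,0.16,0],0,1],[[0,0.08,0],0,1],[[0,0,0],0,1],[[0,0,0],0,1]]'

```text
time: 7.5
position: [0.4998, 0.0871, 0.0848]
orientation: [[-0.07, -0.0, 0.998], [-0.998, -0.0, -0.07], [0.0, -1.0, -0.0]]
wrist_force: [-0.3, 0.9, 0.0]
grip_width: -0.001
```

Call:
move_arm --plan '[[[0,0.04,0],0,1],[[0,0,0],0,1]]'

```text
time: 7.7
position: [0.4999, 0.0872, 0.0846]
orientation: [[-0.07, 0.0, 0.998], [-0.998, -0.0, -0.07], [0.0, -1.0, 0.0]]
wrist_force: [-4.1, -0.9, 9.9]
grip_width: -0.004
```

Call:
move_arm --plan '[[[0,0.04,0],0,1],[[0,0,0],0,1]]'

```text
time: 7.9
position: [0.4999, 0.0871, 0.0845]
orientation: [[-0.07, 0.0, 0.998], [-0.998, -0.0, -0.07], [0.0, -1.0, 0.0]]
wrist_force: [-7.4, -0.6, 20.6]
grip_width: -0.001
```

Flap 2 is blocked as well. Flap 1 gets the same light press.

Call:
move_arm --plan '[[[0,-1,0],0,1],[[-0.9,0,0],0,1],[[-0.9,0,0],0,1],[[-0.9,0,0],0,1],[[-0.9,0,0],0,1]]'

```text
time: 8.4
position: [0.5061, 0.1778, 0.1079]
orientation: [[-0.07, 0.0, 0.998], [-0.998, 0.0, -0.07], [-0.0, -1.0, 0.0]]
wrist_force: [0.3, 0.4, 0.1]
grip_width: 0.002
```

Call:
move_arm --plan '[[[0,0.4,0],0,1],[[0,0.32,0],0,1],[[0,0,0],0,1],[[0,0,0],0,1],[[0,0,0],0,1]]'

```text
time: 8.9
position: [0.5063, 0.1761, 0.0899]
orientation: [[-0.071, 0.0, 0.997], [-0.997, -0.0, -0.071], [0.0, -1.0, 0.0]]
wrist_force: [0.2, -0.6, 0.6]
grip_width: 0.001
```

Call:
move_arm --plan '[[[0,0.12,0],0,1],[[0,0.04,0],0,1],[[0,0.04,0],0,1],[[0,0,0],0,1]]'

```text
time: 9.3
position: [0.5061, 0.1768, 0.0848]
orientation: [[-0.07, -0.0, 0.998], [-0.998, -0.0, -0.07], [0.0, -1.0, -0.0]]
wrist_force: [-0.8, -0.1, 0.6]
grip_width: -0.002
```

Call:
move_arm --plan '[[[0,0.06,0],0,1],[[0,0,0],0,1]]'

```text
time: 9.5
position: [0.506, 0.1769, 0.0833]
orientation: [[-0.07, -0.0, 0.998], [-0.998, -0.0, -0.07], [0.0, -1.0, -0.0]]
wrist_force: [-0.5, -0.3, 1.3]
grip_width: 0.002
```

Flap 1 is giving: about 1.7 mm down at only ~1 N. I'll keep pressing in small steps.

Call:
move_arm --plan '[[[0,0.1,0],0,1],[[0,0.1,0],0,1],[[0,0,0],0,1]]'

```text
time: 9.8
position: [0.506, 0.1769, 0.0779]
orientation: [[-0.07, -0.0, 0.998], [-0.998, -0.0, -0.07], [0.0, -1.0, -0.0]]
wrist_force: [-0.9, 0.2, 0.6]
grip_width: 0.005
```

Call:
move_arm --plan '[[[0,0.15,0],0,1],[[0,0.15,0],0,1],[[0,0.15,0],0,1],[[0,0,0],0,1]]'

```text
time: 10.2
position: [0.506, 0.177, 0.0664]
orientation: [[-0.07, -0.001, 0.998], [-0.998, -0.0, -0.07], [0.0, -1.0, -0.001]]
wrist_force: [-0.2, -0.1, 0.2]
grip_width: -0.001
```

Call:
move_arm --plan '[[[0,0.15,0],0,1],[[0,0.15,0],0,1],[[0,0.15,0],0,1],[[0,0,0],0,1]]'

```text
time: 10.6
position: [0.5055, 0.1768, 0.055]
orientation: [[-0.07, -0.001, 0.998], [-0.998, -0.0, -0.07], [0.001, -1.0, -0.001]]
wrist_force: [-0.1, 0.2, 0.4]
grip_width: -0.001
```

Call:
move_arm --plan '[[[0,0.1,0],0,1],[[0,0.1,0],0,1],[[0,0,0],0,1]]'

```text
time: 10.9
position: [0.5062, 0.177, 0.0528]
orientation: [[-0.07, 0.0, 0.998], [-0.998, -0.0, -0.07], [0.0, -1.0, 0.0]]
wrist_force: [-9.2, -3.6, 24.8]
grip_width: 0.002
```

Call:
move_arm --plan '[[[0,0.04,0],0,1],[[0,0,0],0,1]]'

```text
time: 11.1
position: [0.5064, 0.177, 0.0526]
orientation: [[-0.07, 0.001, 0.998], [-0.998, -0.0, -0.07], [0.0, -1.0, 0.001]]
wrist_force: [-10.3, -3.7, 33.4]
grip_width: 0.002
```

Hard stop: 33 N at tips 32 mm below the lid, which fits the geometry for 0.9 rad. Retreating straight up.

Call:
move_arm --plan '[[[0,-0.3,0],0,1],[[0,-0.6,0],0,1],[[0,-0.8,0],0,1],[[0,-1,0],0,1],[[0,-1,0],0,1]]'

```text
time: 11.6
position: [0.5057, 0.1767, 0.1428]
orientation: [[-0.07, -0.001, 0.998], [-0.998, -0.0, -0.07], [0.0, -1.0, -0.001]]
wrist_force: [0.6, 0.7, 0.1]
grip_width: -0.004
```

Call:
move_arm --plan '[[[0,-1,0],0,1],[[0,-1,0],0,1],[[0,-1,0],0,1],[[0,-1,0],0,1],[[0,0,0],0,1]]'

```text
time: 12.1
position: [0.5079, 0.1777, 0.2455]
orientation: [[-0.07, 0.006, 0.998], [-0.998, 0.002, -0.07], [-0.003, -1.0, 0.005]]
wrist_force: [-0.1, 0.2, 1.5]
grip_width: 0.0
```

```bash
python3 - <<'E'
from workcell import telemetry, capture, arm
import cv2
from h import *
print(telemetry.get_obs()["position"])
for n,(x0,y0,x1,y1) in {"top":(195,165,345,255),"scene":(200,95,385,300)}.items():
    c=capture(n); im=c["pixels"]
    cv2.imwrite(f"pics/{n}2.png",cv2.convertScaleAbs(cv2.resize(im[y0:y1,x0:x1],None,fx=3,fy=3,interpolation=cv2.INTER_CUBIC),alpha=1.6))
E
```

```text
[0.50793945 0.17771237 0.24553523]
```

View pics/scene2.png

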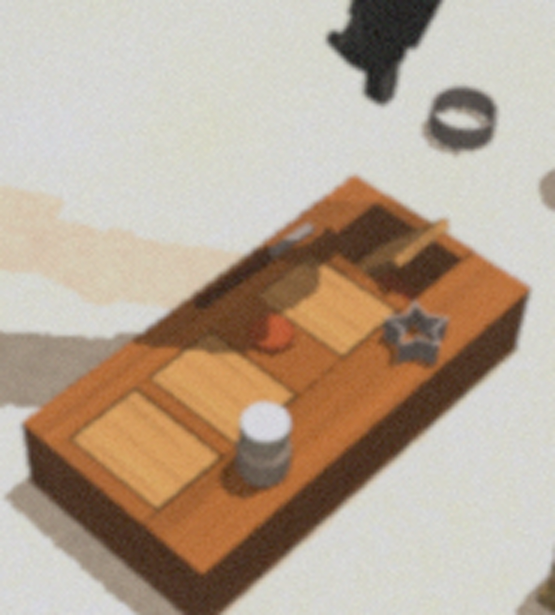

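View pics/top2.png

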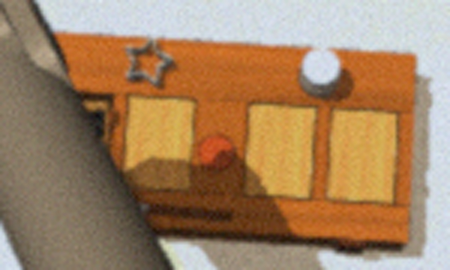

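The scene view shows flap 1 standing open at crop (410,245), with its raised far edge ending near (447,222). The cutter, jar, medallion and knife have not moved. Now a quick check of the tilt.

```bash
python3 - <<'E'
from h import *
c=pickle.load(open("scene0.pkl","rb"))
ex=np.array([.9977,-.0684,0]);ey=np.array([.0684,.9977,0]);ez=np.array([0,0,1])
O=np.array([.530,.0193,.08])+.156*ey
im=cv2.imread("pics/scene2.png")
for t,col in((.7,(255,0,0)),(.9,(0,255,0))):
    u=np.cos(t)*ex+np.sin(t)*ez;n=-np.sin(t)*ex+np.cos(t)*ez
    P=[O+.05*a*u+.036*b*ey+.005*d*n for a,b,d in((1,1,1),(1,-1,1),(1,-1,-1),(1,1,-1))]
    p=(proj(c,P)-[200,95])*3; print(t,p.round())
    cv2.polylines(im,[p.round().astype(np.int32)],True,col,1)
cv2.imwrite("pics/chk.png",cv2.resize(im[150:350,250:555],None,fx=2.5,fy=2.5))
E
```

```text
0.7 [[450. 226.]
 [398. 267.]
 [403. 277.]
 [455. 235.]]
0.9 [[444. 216.]
 [392. 257.]
 [398. 267.]
 [450. 226.]]
```

View pics/chk.png

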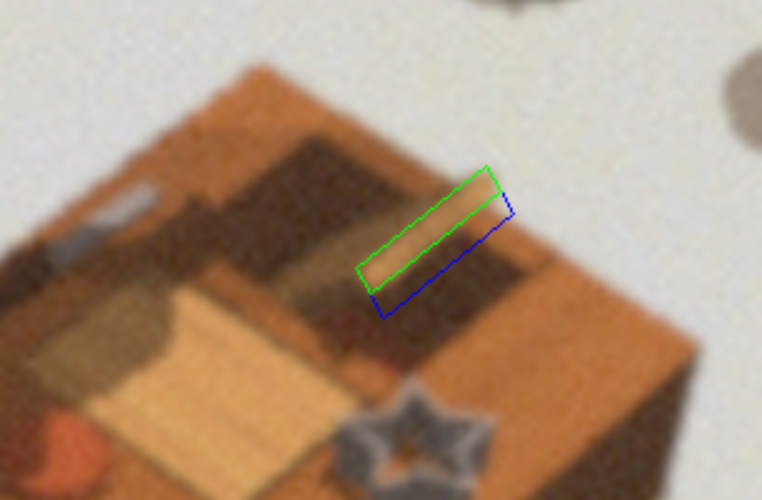

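The far edge of flap 1 lines up with the 0.9 rad outline (green) and not the 0.7 rad one. The gripper is clear, so I'm handing in.

```bash
python3 - <<'E'
from workcell import arm,telemetry
o=telemetry.get_obs();print(o["wrist_force"],abs(o["qvel"]).max())
print(arm.sign_off())
E
```

```text
[-0.52019179  0.6308065   0.06023277] 0.025367284546064385
the job is handed in; nothing more can be done
None
```

Flap 1, the leftmost, is the one that rocks. I pushed its near edge down to its stop and left it standing open.

- **Search:** I pressed flaps 4, 3 and 2 in that order. Each gave about 0.5 mm and no more, so I stopped at 15–21 N. The controller's smallest useful steps raised the force by about 10 N each, so those presses were firmer than the 2.5 N a free flap needs.
- **Opening:** Flap 1 gave way at about 1 N. I followed it down until the tips were 32 mm below the lid and the force rose to 33 N with no more movement.
- **Last checks:** In the scene picture the raised far edge matches the outline computed for 0.9 rad and not the one for 0.7 rad. The cutter, jar, medallion and knife looked unmoved. The top view of flap 1 was blocked by the arm, so it couldn't confirm the tilt. I didn't check the items on the table one by one, but the arm never went near them at a height where it could touch them.
- **Hand-in:** The gripper was about 160 mm above the lid, touching nothing, about 12 s in.

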